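# Lean a sample tube over the drip tray

## Task

Gently draw the one broad-capped sample tube straight up out of its well in the metal block, gripping it with no more than 60 N per finger and leaving the slim vials and the bottle beside the block standing where they are. Carry it over the middle of the steel tray and lean it over, in any direction, to about 45 degrees with the cap end up, so that its wall can be inspected, with its foot at least 10 cm above the bench. Finish while holding it there, still and clear of everything but the gripper.

Things in the scene. Friction and masses are not known exactly. Their poses are not given: they have to be found in the camera images.
- block: Aluminium dry block, fixed, 60 x 218 x 70 mm. Origin at the centre of its underside on the bench; z up, y along its row of wells; top face at z = 70 mm. Four wells, 17 mm wide, 55 mm deep, at x = 0, y = -75, -25, 25, 75 mm: one holds the tube, the others a vial each; which is which varies.
- tube: The loose sample tube to draw out: 105 mm long, 13 mm thick, about 15 g, with a cap 16 mm wide over its top 20 mm, the only broad, long cap in the row. Origin at the centre of its foot, z along it to the cap. In its well the foot is 15 mm and the cap's top 120 mm above the bench; 50 mm shows above the block. Grip it with at most 60 N per finger.
- tube_cap (a point): Middle of the tube's cap, 95 mm from the foot along its z: the place to grip (the cap spans 85 to 105 mm).
- tube_mid (a point): Middle of the tube's length, 52.5 mm from the foot.
- tube_foot (a point): Centre of the tube's foot (same point as its origin).
- tray_middle (a point): Centre of the inner floor, 3 mm above the bench, of the fixed open steel drip tray, 170 x 220 x 18 mm, walls 3 mm.
- vial_a: Slim screw-cap vial, loose, standing in a well of the block, to be left there: 99 mm long, 12 mm in diameter, cap 14 mm. Origin at the centre of its foot, 15 mm above the bench, z up.
- vial_b: Slim screw-cap vial, loose, standing in a well of the block, to be left there: 95 mm long, 12 mm in diameter, cap 14 mm. Origin at the centre of its foot, 15 mm above the bench, z up.
- vial_c: Slim screw-cap vial, loose, standing in a well of the block, to be left there: 99 mm long, 12 mm in diameter, cap 14 mm. Origin at the centre of its foot, 15 mm above the bench, z up.
- bottle_short: Bystander: short reagent bottle, 48 mm in diameter, 105 mm high, standing loose on the bench. Origin at the centre of its underside.

How it is judged:
On the way:
1. the tube is drawn straight up out of its well: its foot is at least 10 mm above the block's top while it is within 20 degrees of upright (z of tube_foot in the frame of block above 0.08 m and angle between tube's own z axis and vertical below 0.35 rad), for 0.1 s.
At the end, for the whole second after the job is handed in: The fingers hold the tube still, leaning 30 to 60 degrees from upright, cap up, its middle within 50 mm (from above) of the tray's middle, its foot over 95 mm above the bench, off block and tray; the vials stand in their wells, the short bottle is within 40 mm of its start (height (world z) of tube_foot above 0.095 m and angle between tube's own z axis and vertical between 0.52 and 1.05 rad and horizontal distance between tube_mid and tray_middle below 0.05 m and contact force between the fingers and tube above 1 N and contact force between tube and block below 0.1 N and contact force between tube and tray below 0.1 N and linear speed of tube below 0.03 m/s and angular speed of tube below 0.2 rad/s and angle between each of vial_a, vial_b, vial_c's own z axis and vertical below 0.35 rad and z of each of vial_a, vial_b, vial_c in the frame of block below 0.03 m and distance of bottle_short from where it was at the start of the episode below 0.04 m); the arm keeps its last pose, push and grip.
It fails at once if the tube is gripped harder than 60 N per finger (contact force between the fingers and tube above 130 N).
It fails at once if a vial is lifted or shifted by more than 30 mm (distance of any of vial_a, vial_b, vial_c from where it was at the start of the episode above 0.03 m).
It fails at once if the short bottle is knocked over or shifted by more than 40 mm (distance of bottle_short from where it was at the start of the episode above 0.04 m or angle between bottle_short's own z axis and vertical above 0.5 rad).
It also fails if it takes over 35 s, if anything falls off the work surface, if the arm or the gripper's body presses on something with over 40 N, if the wrist force passes 120 N, or if a joint passes its speed limit or range.

## Robot

A 6-joint arm with a two-finger parallel gripper is mounted at the origin on a cart in front of the work surface, level with it; the furniture and walls round the work are solid. World frame = base frame: x ahead of the robot, y to its left, z up, the work surface at z = 0. Lengths are in m, angles in rad, forces in N, time in s.
With the tool pointing down it reaches from about 0.35 to 0.775 m from the base axis. Payload 7.3 kg.
Tool frame: the origin (TCP) lies at the very end of the fingers, on their centre line; the grasp point (between the pads) lies 19 mm behind it; z points along the fingers, y is the direction in which the jaws open and shut (so a half turn about z gives the same grasp; the last joint's range is limited). The gripper opens to 92 mm and grips with 3 to 60 N. Pads are 19 mm wide; open, the fingers measure 130 mm over their backs; the gripper's body (75 mm by 190 mm) begins 47 mm behind the grasp point.
Start: joints at [0.967, 0.342, 1.524, -0, 1.275, -0.146], TCP at [0.232, 0.471, 0.196] pointing down, gripper open.
Joint ranges: [-2.53, 2.53], [-0.77, 2.02], [0.04, 2.7], [-1, 4.14], [0.28, 2.66], [-3.11, 3.11]. Speed limits (rad/s): [2.57, 2.57, 3.14, 3.14, 3.14, 3.14].

## Interface

Orientations are given as [roll, pitch, yaw] about the fixed x, y, z axes, in that order (R = Rz(yaw) Ry(pitch) Rx(roll)).
In Python, from cell import observe, read_camera, camera_info, hand_in gives the robot as it stands.
- The arm moves only by the tool jog_arm, never from a script. Its argument "rows" is one flat list of numbers, 5 for each row, row after row: the finger opening in mm, from 0 to 91.8, then the shift along the tool's x, y, z in mm, then the turn about the tool's z in degrees. In form: [gripper, tx, ty, tz, roll, gripper, tx, ty, tz, roll, ...]. A call has 1 to 20 rows; each row shifts and turns the commanded pose from where the row before left it, along the tool's axes as they then stand; what a row does not reach is not made up. A row lasts 1/10 s, in which the tool goes at most 50 mm and 8.59 degrees, less where a joint would pass 70% of its speed; a pose out of reach is approached as far as the arm can. A call with a gripper value outside its range is refused whole. The fingers move at their own pace and stop on an object; "grip_force" is the grip in N (left out, the last holds). Time passes only in rows, so rows that do not move let the fingers close. It gives the time, the measured TCP pose, the force and the opening at its end, in the units of the state.
- observe(): the state, without advancing time (a new reading comes with each control period).
- read_camera(name): name is "scene" or "top"; returns (picture, depth): 420x560x3 uint8, red, green, blue; 420x560 float32, m along the optical axis (not along the pixel's ray), 0 where there is no reading.
- camera_info(name): a dict with "fx", "fy", "cx", "cy" (pixels), "extrinsics" (4x4, takes a point from camera to world coordinates). Camera axes: x right, y up, looking along -z (the intrinsics and any distortion apply to the point x, -y, -z); pixel columns grow to the right and rows downward; lengths in m; the calibration is good to about 2 mm. A picture is of the moment at which its call begins. camera_info takes no time and is no camera call.
- hand_in(): hands the job in, once; it reports no verdict.
The state is a dict: "time": time; "qpos": joint angles; "qvel": joint speeds; "joint_efforts": joint torques, N m; "tool_pos": TCP position; "tool_rot": TCP orientation; "contact_force": force on the tool from outside, world axes, zero at the start; "torque": the same for the moment, N m; "opening": finger opening in m.
Only numpy, scipy, OpenCV 4.12 (cv2) and the standard library are available. Lean on these libraries where they do the work, as an engineer would, in place of code of your own. Each camera call takes 0.05 s, during which the arm holds its last target. There are 200 camera calls.

## Working session

There is one attempt and no reset: what is moved stays moved. The work goes in short steps, Python scripts to look and compute and a tool call to move; the robot and the scene stay as the last step left them, time stands still between calls to the robot, and variables do not carry over. Pictures are saved under pics/ and viewed, about 8 in all and at most 12, crops included, and the job is handed in when it is done.

Besides the shell and the picture viewer there is one more tool, called as name(argument=value, ...) on one line, values as JSON. jog_arm: Moves the arm, as the interface text tells. Its arguments: {"type":"object","properties":{"rows":{"type":"array","items":{"type":"number"}},"grip_force":{"type":"number"}},"required":["rows"]}

```bash
mkdir -p pics; ls
python3 - <<'E'
from cell import *
import cv2,numpy as np
print(observe())
for n in("scene","top"):
    p,d=read_camera(n);i=camera_info(n);print(n,i)
    np.savez(f"{n}0.npz",p=p,d=d)
    cv2.imwrite(f"pics/{n}0.png",p[:,:,::-1])
E
```

```text
pics
{'time': 0.0, 'qpos': array([ 9.67000129e-01,  3.42743640e-01,  1.52500074e+00, -6.51431586e-06,
        1.27537086e+00, -1.45964635e-01]), 'qvel': array([-3.06472045e-03,  2.16084108e-03,  6.19832982e-05, -1.41910612e-04,
       -1.49378175e-03, -2.89998913e-04]), 'joint_efforts': array([ 5.81865224e-04, -4.31242454e+01, -2.44225878e+01,  7.20171444e-02,
        5.59405424e-02, -1.61922967e-04]), 'tool_pos': array([0.23176611, 0.4705845 , 0.19513981]), 'tool_rot': array([-3.14008535e+00, -2.15292258e-04,  2.68376283e+00]), 'contact_force': array([-0.51567497,  0.87043872, -0.63775948]), 'torque': array([ 0.01084888,  0.00324144, -0.01458502]), 'opening': 0.09183736623548959}
scene {'fx': 545.7329733988896, 'fy': 545.7329733988896, 'cx': 288.4931466378451, 'cy': 204.5365594605481, 'extrinsics': array([[ 0.67761849,  0.30163188, -0.67070961, -0.25255257],
       [-0.7353894 ,  0.27051661, -0.62130765, -0.77634728],
       [-0.00596811,  0.91424229,  0.40512394,  0.58852941],
       [ 0.        ,  0.        ,  0.        ,  1.        ]])}
top {'fx': 435.12584117117666, 'fy': 435.12584117117666, 'cx': 275.8234047954349, 'cy': 208.65379398571383, 'extrinsics': array([[ 0.01456499,  0.99340535, -0.11372629,  0.43362977],
       [-0.99979631,  0.01287978, -0.01553888, -0.04394255],
       [-0.01397164,  0.11392945,  0.9933906 ,  1.23554204],
       [ 0.        ,  0.        ,  0.        ,  1.        ]])}
```

View pics/scene0.png

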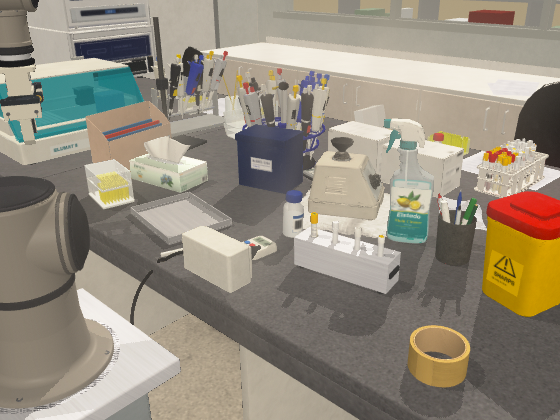

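View pics/top0.png

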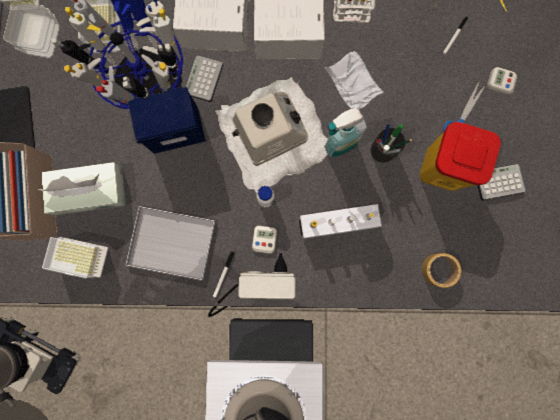

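The scene view shows the block at about (345,258), with the yellow cap at (314,220), the blue-capped bottle at (293,213) and the tray at (181,217). In the top view the block is at (341,221), the tray at (171,243) and the bottle at (265,195). I'll zoom in on the row of caps.

Run:
```python
import cv2,numpy as np
a=np.load("scene0.npz")['p'][195:300,270:410,::-1];b=np.load("top0.npz")['p'][180:250,240:400,::-1]
A=cv2.resize(a,None,fx=5,fy=5,interpolation=cv2.INTER_CUBIC)[:,:700]
cv2.imwrite("pics/c1.png",A);cv2.imwrite("pics/c2.png",cv2.resize(b,None,fx=5,fy=5,interpolation=cv2.INTER_CUBIC))
```

```text
(no output)
```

View pics/c1.png

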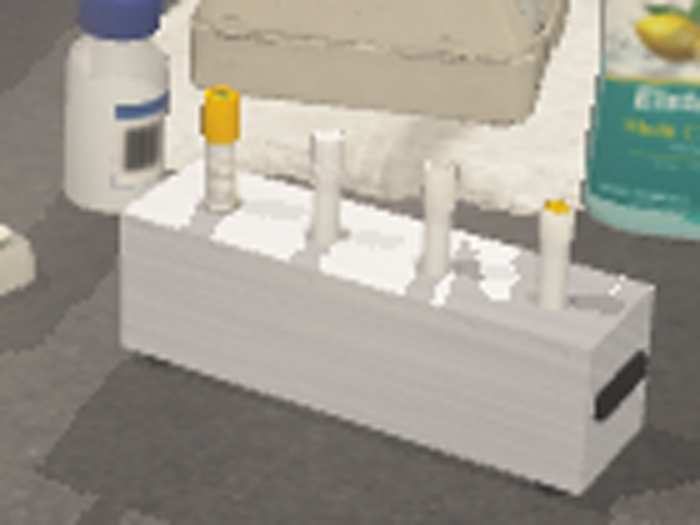

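View pics/c2.png

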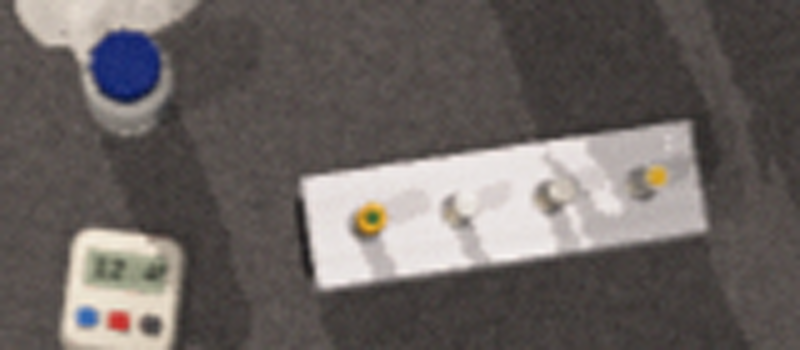

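The crops show that the tube is the long yellow cap at the left end of the row: scene (314,218), top (314,224). Its neighbour is a white vial. Next I'll triangulate the cap and measure the block, bottle and tray.

```bash
cat > h.py <<'E'
import numpy as np,cv2
from cell import *
def ray(n,u,v):
    i=camera_info(n);E=i['extrinsics']
    d=E[:3,:3]@np.array([(u-i['cx'])/i['fx'],-(v-i['cy'])/i['fy'],-1]);return E[:3,3],d
def plane(n,u,v,z):
    o,d=ray(n,u,v);return o+d*(z-o[2])/d[2]
def tri(a,b):
    (o,d),(p,e)=ray(*a),ray(*b)
    s=np.linalg.lstsq(np.c_[d,-e],p-o,rcond=None)[0];x,y=o+d*s[0],p+e*s[1]
    return (x+y)/2,np.linalg.norm(x-y)
def yellow(p,box):
    u0,v0,u1,v1=box;h=cv2.cvtColor(p[v0:v1,u0:u1],cv2.COLOR_RGB2HSV)
    m=cv2.inRange(h,(15,120,90),(35,255,255));v,u=np.nonzero(m)
    return u+u0,v+v0
def cloud(n,d):
    i=camera_info(n);E=i['extrinsics'];v,u=np.indices(d.shape)
    P=np.stack([(u-i['cx'])/i['fx']*d,-(v-i['cy'])/i['fy']*d,-d],-1);return P@E[:3,:3].T+E[:3,3]
E
python3 - <<'E'
from h import *
s,t=np.load("scene0.npz"),np.load("top0.npz")
u,v=yellow(s['p'],(305,205,325,230));print('scene',u.min(),u.max(),v.min(),v.max(),u.mean(),v.mean())
U,V=yellow(t['p'],(305,213,325,235));print('top',U.min(),U.max(),V.min(),V.max(),U.mean(),V.mean())
# top-disc centre in the scene: top edge of mask + ~1 px
print('cap top tri',tri(("scene",u.mean(),v.min()+1.2),("top",314.2,223.6)))
print('plane z.12',plane("top",314.2,223.6,.12),'scene cap mid z.11',plane("scene",u.mean(),v.mean(),.11))
c=[plane("top",240+a/5,180+b/5,.07) for a,b in((300,178),(692,122),(707,230),(318,290))]
print(np.round(c,4),[np.linalg.norm(c[i]-c[(i+1)%4]) for i in range(4)]);m=np.mean(c,0);e=(c[0]+c[3]-c[1]-c[2]);e/=np.linalg.norm(e)
print('block',m,'yaxis',e,np.degrees(np.arctan2(e[1],e[0])),'wells',[np.round(m+e*k,4) for k in(.075,.025,-.025,-.075)])
P=cloud("top",t['d']);z=P[...,2]
print('block z',np.median(z[210:230,325:360]),'table',np.median(z[285:295,380:410]),'depth at cap',P[223,314],'bottle',plane("top",240+125/5,180+65/5,.105),P[193,265])
for lo,hi in((.010,.03),(.001,.006)):
    M=np.zeros(z.shape,np.uint8);M[200:290,120:222]=((z>lo)&(z<hi))[200:290,120:222]
    print('tray',lo,M.sum())
M=np.zeros(z.shape,np.uint8);M[200:290,120:222]=((z>.010)&(z<.03))[200:290,120:222]
k=cv2.connectedComponentsWithStats(M);j=1+np.argmax(k[2][1:,4]);v,u=np.nonzero(k[1]==j)
r=cv2.minAreaRect(P[v,u,:2].astype(np.float32));print('rim rect',r,cv2.minAreaRect(np.c_[u,v].astype(np.float32)))
c=plane("top",*cv2.minAreaRect(np.c_[u,v].astype(np.float32))[0],.018);print(c)
# tall things near (obstacles >0.13) map
for x0 in np.arange(.2,.85,.05):
    print('%.2f'%x0,[int(1000*np.max(z[(abs(P[...,0]-x0)<.025)&(abs(P[...,1]-y0)<.025)],initial=0)) for y0 in np.arange(.4,-.41,-.05)])
E
```

```text
scene 310 317 212 223 313.73809523809524 217.6547619047619
top 311 316 221 226 313.7037037037037 223.59259259259258
cap top tri (array([ 0.52436868, -0.12599472,  0.12034468]), np.float64(0.0011706458818183493))
plane z.12 [ 0.52399627 -0.12558822  0.12      ] scene cap mid z.11 [ 0.52541409 -0.12604559  0.11      ]
[[ 0.5491 -0.091   0.07  ]
 [ 0.5822 -0.3015  0.07  ]
 [ 0.524  -0.3088  0.07  ]
 [ 0.4891 -0.1011  0.07  ]] [np.float64(0.21310697687613142), np.float64(0.05859236063715379), np.float64(0.210624310633398), np.float64(0.06088349351167615)]
block [ 0.53608989 -0.20062093  0.07      ] yaxis [-0.16051051  0.98703413  0.        ] 99.23652942466676 wells [array([ 0.5241, -0.1266,  0.07  ]), array([ 0.5321, -0.1759,  0.07  ]), array([ 0.5401, -0.2253,  0.07  ]), array([ 0.5481, -0.2746,  0.07  ])]
block z 0.07054954831960514 table 0.0007721266299602902 depth at cap [ 0.52563177 -0.12515443  0.11881528] bottle [0.60408036 0.0027808  0.105     ] [0.60437542 0.00286168 0.10304297]
tray 0.01 442
tray 0.001 4637
rim rect ((0.4744836986064911, 0.2713659703731537), (0.2219547927379608
[... 372 characters left out ...]
 6, 20, 17, 29, 87, 88, 89, 83, 7, 7, 8, 6, 7, 7]
0.40 [19, 22, 23, 21, 22, 22, 16, 89, 87, 86, 83, 9, 6, 7, 6, 6, 6]
0.45 [21, 9, 9, 9, 10, 22, 15, 26, 25, 1235, 6, 7, 6, 6, 6, 8, 8]
0.50 [24, 23, 11, 11, 9, 23, 8, 24, 25, 15, 123, 125, 76, 75, 75, 6, 7]
0.55 [8, 21, 22, 21, 22, 22, 7, 12, 11, 7, 125, 120, 117, 118, 111, 8, 7]
0.60 [65, 20, 6, 9, 6, 8, 7, 79, 111, 7, 8, 7, 6, 77, 75, 9, 7]
0.65 [65, 7, 6, 5, 7, 6, 6, 18, 104, 15, 6, 7, 7, 9, 6, 6, 188]
0.70 [62, 7, 7, 7, 7, 7, 15, 140, 137, 28, 16, 15, 6, 8, 142, 139, 188]
0.75 [6, 159, 159, 159, 159, 7, 60, 187, 189, 144, 113, 285, 285, 250, 143, 142, 7]
0.80 [279, 275, 275, 161, 160, 14, 143, 189, 192, 145, 110, 19, 275, 169, 143, 140, 8]
```

The tube axis triangulates to (0.524, -0.126), with the cap top at z = 0.120, which agrees with the given height. The tray centre is at (0.474, 0.271), with its long axis at 80°.

The jog only shifts the tool and turns it about the vertical. To lean the tube I'll pivot it in the grip, by drawing its foot against the tray's fixed end wall. First I'll move above the tube and turn the jaws across the row.

jog_arm(rows=[50,-26.3,-20.3,-1.5,0,50,-26.3,-20.3,-1.5,0,50,-26.3,-20.3,-1.5,0,50,-26.3,-20.3,-1.5,0,50,-26.3,-20.3,-1.5,0,50,-26.3,-20.3,-1.5,0,50,-26.3,-20.3,-1.5,0,50,-26.3,-20.3,-1.5,0,50,-26.3,-20.3,-1.5,0,50,-26.3,-20.3,-1.5,0,50,-26.3,-20.3,-1.5,0,50,-26.3,-20.3,-1.5,0,50,-26.3,-20.3,-1.5,0,50,-26.3,-20.3,-1.5,0,50,-26.3,-20.3,-1.5,0,50,-26.3,-20.3,-1.5,0,50,-26.3,-20.3,-1.5,0,50,-26.3,-20.3,-1.5,0,50,-26.3,-20.3,-1.5,0,50,-26.3,-20.3,-1.5,0], grip_force=12)

```text
time: 2.1
tool_pos: [0.5246, -0.1269, 0.2255]
tool_rot: [3.141, -0.001, 2.684]
contact_force: [0.1, 1.3, -0.6]
opening: 0.0499
```

jog_arm(rows=[50,0,0,0,7.8,50,0,0,0,7.8,50,0,0,0,7.8,50,0,0,0,7.8,50,0,0,0,7.8,50,0,0,0,7.8,50,0,0,0,7.7,50,0,0,0,0,50,0,0,0,0])

```text
time: 3.0
tool_pos: [0.5243, -0.1256, 0.2255]
tool_rot: [-3.141, -0.0, 1.736]
contact_force: [0.4, 0.1, 0.0]
opening: 0.0502
```

jog_arm(rows=[50,0,0,15,0,50,0,0,15,0,50,0,0,15,0,50,0,0,15,0,50,0,0,15,0,50,0,0,15,0,50,0,0,15,0,50,0,0,15,0,50,0,0,14,0,50,0,0,0,0,50,0,0,0,0])

```text
time: 4.1
tool_pos: [0.5245, -0.1257, 0.092]
tool_rot: [-3.141, -0.0, 1.734]
contact_force: [0.5, 0.3, 0.2]
opening: 0.05
```

Run:
```python
from h import *
p,d=read_camera("scene")
cv2.imwrite("pics/c3.png",cv2.resize(p[120:300,240:420,::-1],None,fx=3.3,fy=3.3,interpolation=cv2.INTER_CUBIC))
```

```text
(no output)
```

View pics/c3.png

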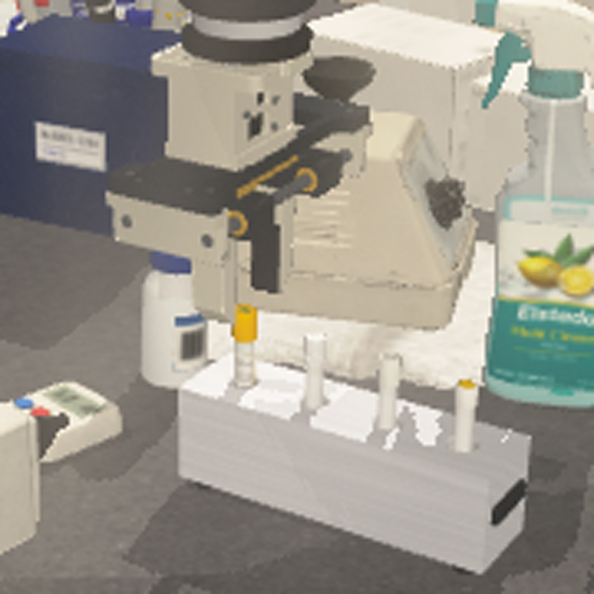

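The cap (crop 246,323) sits between the fingers in the picture, but the finger ends look higher than I expected. I'll check with the depth and a projection of the TCP.

Run:
```python
from h import *
p,d=read_camera("scene");P=cloud("scene",d)
def pr(w):
    i=camera_info("scene");E=i['extrinsics'];c=E[:3,:3].T@(np.array(w)-E[:3,3]);return i['cx']+i['fx']*c[0]/-c[2],i['cy']-i['fy']*c[1]/-c[2]
for w in((.5245,-.1257,.092),(.5245,-.1257,.12),(.50,-.13,.092),(.55,-.122,.092)):
    u,v=pr(w);print(w,'full',u,v,'crop',(u-240)*3.3,(v-120)*3.3)
for a,b in((210,290),(210,310),(225,310),(200,300),(265,280),(265,260),(246,320),(246,300)):
    u,v=int(240+a/3.3),int(120+b/3.3);print((a,b),P[v,u].round(4),p[v,u])
M=(abs(P[...,0]-.52)<.07)&(abs(P[...,1]+.126)<.05)&(P[...,2]>.125)&(d>0)&(P[...,2]<.2)
v,u=np.nonzero(M)
for z in np.arange(.125,.2,.01):
    k=(P[v,u,2]>z)&(P[v,u,2]<z+.01);q=P[v[k],u[k]]
    if k.sum():print(z,k.sum(),q.min(0).round(3),q.max(0).round(3))
p,d=read_camera("top")
cv2.imwrite("pics/t3.png",cv2.resize(p[150:290,230:400,::-1],None,fx=4,fy=4,interpolation=cv2.INTER_CUBIC))
```

```text
(0.5245, -0.1257, 0.092) full 313.2124919845921 225.63444891903924 crop 241.60122354915384 348.5936814328295
(0.5245, -0.1257, 0.12) full 313.3821479605185 213.3225142815845 crop 242.16108826971112 307.9642971292288
(0.5, -0.13, 0.092) full 307.01633164291974 230.21314622007114 crop 221.15389442163513 363.70338252623475
(0.55, -0.122, 0.092) full 319.7268418934338 221.13776731870618 crop 263.09857824833153 333.7546321517304
(210, 290) [ 0.4826 -0.134   0.1506] [189 180 157]
(210, 310) [ 0.4852 -0.1319  0.1361] [181 172 150]
(225, 310) [ 0.4877 -0.1428  0.1386] [183 173 153]
(200, 300) [ 0.4824 -0.1264  0.142 ] [188 179 157]
(265, 280) [ 0.5504 -0.1215  0.1311] [79 75 70]
(265, 260) [ 0.5495 -0.1219  0.145 ] [78 73 68]
(246, 320) [ 0.5188 -0.1322  0.118 ] [236 187  13]
(246, 300) [0.7008 0.0201 0.0234] [190 179 156]
0.125 77 [ 0.484 -0.144  0.125] [ 0.563 -0.111  0.135]
0.135 115 [ 0.479 -0.146  0.135] [ 0.567 -0.112  0.145]
0.14500000000000002 118 [ 0.479 -0.145  0.145] [ 0.567 -0.112  0.155]
0.15500000000000003 112 [ 0.477 -0.146  0.155] [ 0.566 -0.113  0.165]
0.16500000000000004 63 [ 0.479 -0.146  0.165] [ 0.568 -0.123  0.174]
0.17500000000000004 39 [ 0.488 -0.145  0.175] [ 0.569 -0.127  0.184]
0.18500000000000005 39 [ 0.45  -0.174  0.186] [ 0.581 -0.112  0.195]
0.19500000000000006 63 [ 0.473 -0.172  0.195] [ 0.587 -0.12   0.2  ]
```

Run:
```python
from h import *
p,d=read_camera("scene");P=cloud("scene",d)
cv2.imwrite("pics/c4.png",cv2.resize(p[175:245,280:345,::-1],None,fx=8.5,fy=8.5,interpolation=cv2.INTER_NEAREST))
for u in (302,304,306,308,319,321,323):
    print(u,[(v,*(1000*P[v,u]).round().astype(int)) for v in range(202,226,2)])
print(observe()['tool_pos'],observe()['qpos'])
```

```text
302 [(202, np.int64(482), np.int64(-132), np.int64(161)), (204, np.int64(483), np.int64(-131), np.int64(156)), (206, np.int64(481), np.int64(-133), np.int64(153)), (208, np.int64(484), np.int64(-130), np.int64(147)), (210, np.int64(482), np.int64(-132), np.int64(144)), (212, np.int64(483), np.int64(-131), np.int64(139)), (214, np.int64(490), np.int64(-125), np.int64(130)), (216, np.int64(610), np.int64(-20), np.int64(51)), (218, np.int64(608), np.int64(-22), np.int64(47)), (220, np.int64(607), np.int64(-22), np.int64(42)), (222, np.int64(613), np.int64(-17), np.int64(33)), (224, np.int64(610), np.int64(-20), np.int64(30))]
304 [(202, np.int64(482), np.int64(-137), np.int64(163)), (204, np.int64(483), np.int64(-136), np.int64(158)), (206, np.int64(482), np.int64(-137), np.int64(154)), (208, np.int64(484), np.int64(-136), np.int64(148)), (210, np.int64(483), np.int64(-136), np.int64(144)), (212, np.int64(483), np.int64(-136), np.int64(140)), (214, np.int64(486), np.int64(-134), np.int64(134)), (216, np.int64(495), np.int64(-126), np.int64(124)), (218, np.int64(668), np.int64(25), np.in
[... 2686 characters left out ...]
8)), (204, np.int64(551), np.int64(-129), np.int64(133)), (206, np.int64(550), np.int64(-130), np.int64(129)), (208, np.int64(550), np.int64(-130), np.int64(125)), (210, np.int64(709), np.int64(-2), np.int64(27)), (212, np.int64(714), np.int64(2), np.int64(19)), (214, np.int64(713), np.int64(1), np.int64(14)), (216, np.int64(712), np.int64(0), np.int64(9)), (218, np.int64(699), np.int64(-11), np.int64(12)), (220, np.int64(693), np.int64(-16), np.int64(10)), (222, np.int64(677), np.int64(-29), np.int64(14)), (224, np.int64(676), np.int64(-30), np.int64(10))]
[ 0.52491265 -0.12589932  0.09263515] [-3.77464012e-01  4.71593740e-01  1.62989091e+00  9.21538781e-05
  1.03856786e+00 -5.39896887e-01]
```

View pics/c4.png

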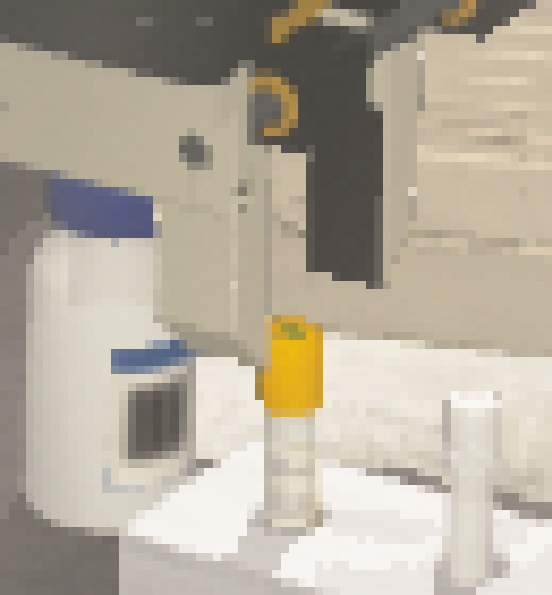

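The zoom shows the near finger's tip ending at crop (265,370) and the far one's at (345,285). Both are level with or above the cap top, and depth gives tips at z ≈ 0.124. So the real fingertips are about 31 mm above the reported TCP, and I'll trust the vision. I'm opening to 72 mm so the pads would straddle the block in any case, then lowering in steps.

jog_arm(rows=[72,0,0,0,0,72,0,0,0,0,72,0,0,7,0,72,0,0,8,0,72,0,0,8,0,72,0,0,7,0,72,0,0,0,0,72,0,0,0,0])

```text
time: 5.1
tool_pos: [0.5244, -0.1257, 0.0615]
tool_rot: [-3.141, -0.0, 1.733]
contact_force: [1.1, -0.1, 0.3]
opening: 0.072
```

Run:
```python
from h import *
p,d=read_camera("scene");P=cloud("scene",d)
cv2.imwrite("pics/c5.png",cv2.resize(p[175:245,280:345,::-1],None,fx=8.5,fy=8.5,interpolation=cv2.INTER_NEAREST))
print(observe()['tool_pos'],observe()['contact_force'])
```

```text
[ 0.52455573 -0.1257335   0.06180549] [0.24802941 0.39583244 0.06463955]
```

View pics/c5.png

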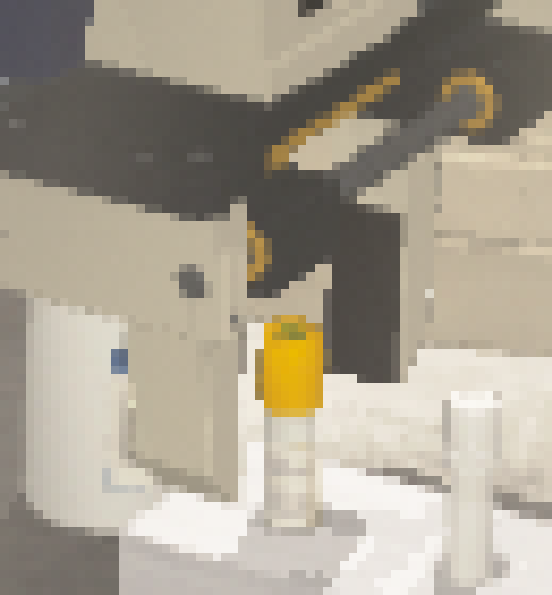

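The tips now bracket the cap: near tip at crop (235,500), far tip at (370,380), both just below the cap band. I'll close gently.

jog_arm(rows=[10,0,0,0,0,10,0,0,0,0,10,0,0,0,0,10,0,0,0,0,10,0,0,0,0,10,0,0,0,0,10,0,0,0,0,10,0,0,0,0], grip_force=12)

```text
time: 5.95
tool_pos: [0.5244, -0.1257, 0.0618]
tool_rot: [3.142, -0.0, 1.733]
contact_force: [-1.1, 0.8, -0.0]
opening: 0.0156
```

jog_arm(rows=[10,0,0,-5,0,10,0,0,-8,0,10,0,0,-10,0,10,0,0,-10,0,10,0,0,-10,0,10,0,0,-12,0,10,0,0,-12,0,10,0,0,-12,0,10,0,0,-12,0,10,0,0,-12,0,10,0,0,-12,0,10,0,0,-5,0,10,0,0,0,0,10,0,0,0,0])

```text
time: 7.35
tool_pos: [0.5242, -0.1256, 0.1814]
tool_rot: [-3.141, -0.0, 1.733]
contact_force: [0.1, 0.2, 0.5]
opening: 0.0156
```

Run:
```python
from h import *
p,d=read_camera("scene")
cv2.imwrite("pics/c6.png",cv2.resize(p[120:260,240:400,::-1],None,fx=4,fy=4,interpolation=cv2.INTER_NEAREST))
print(observe()['tool_pos'],observe()['opening'])
```

```text
[ 0.52406839 -0.12556611  0.18122744] 0.015891338744362056
```

View pics/c6.png

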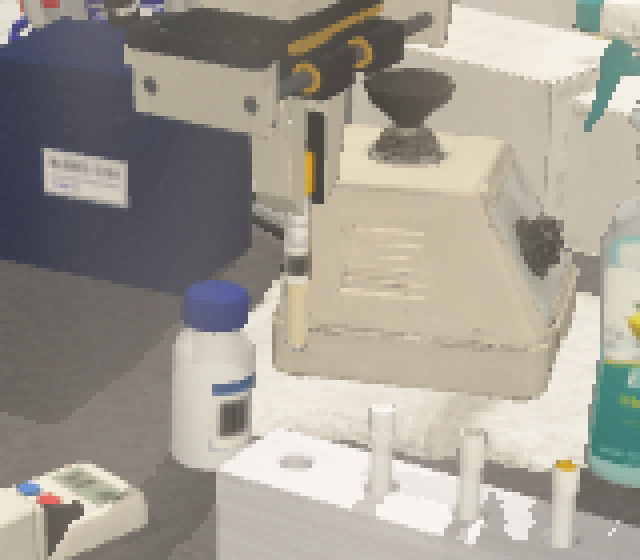

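The tube is out and upright, with its foot at crop (297,347). The vials and bottle stand undisturbed. Now I'll turn to the tray's axis and carry the tube to just inside the tray's near (-y) end wall.

jog_arm(rows=[10,0,0,0,4.8,10,0,0,0,4.8,10,0,0,0,4.8,10,0,0,0,4.9,10,18,-7,0,0,10,19,-7.5,0,0,10,19,-7.5,0,0,10,19,-7.5,0,0,10,19,-7.5,0,0,10,19,-7.5,0,0,10,19,-7.5,0,0,10,19,-7.5,0,0,10,19,-7.5,0,0,10,19,-7.5,0,0,10,19,-7.5,0,0,10,19,-7.5,0,0,10,19,-7.5,0,0,10,19,-7.5,0,0,10,19,-7.5,0,0,10,17,-6.5,0,0])

```text
time: 9.4
tool_pos: [0.4595, 0.1922, 0.1812]
tool_rot: [-3.14, 0.0, 1.396]
contact_force: [-0.3, 0.4, 0.4]
opening: 0.0158
```

jog_arm(rows=[10,0,0,0,0,10,0,0,15,0,10,0,0,15,0,10,0,0,15,0,10,0,0,15,0,10,0,0,10,0,10,0,0,10,0,10,0,0,0,0,10,0,0,0,0])

```text
time: 10.3
tool_pos: [0.4604, 0.1912, 0.102]
tool_rot: [3.141, -0.0, 1.396]
contact_force: [0.5, 0.5, -0.1]
opening: 0.0154
```

Run:
```python
from h import *
p,d=read_camera("scene");cv2.imwrite("pics/c7.png",cv2.resize(p[110:260,110:310,::-1],None,fx=4,fy=4,interpolation=cv2.INTER_NEAREST))
```

```text
(no output)
```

View pics/c7.png

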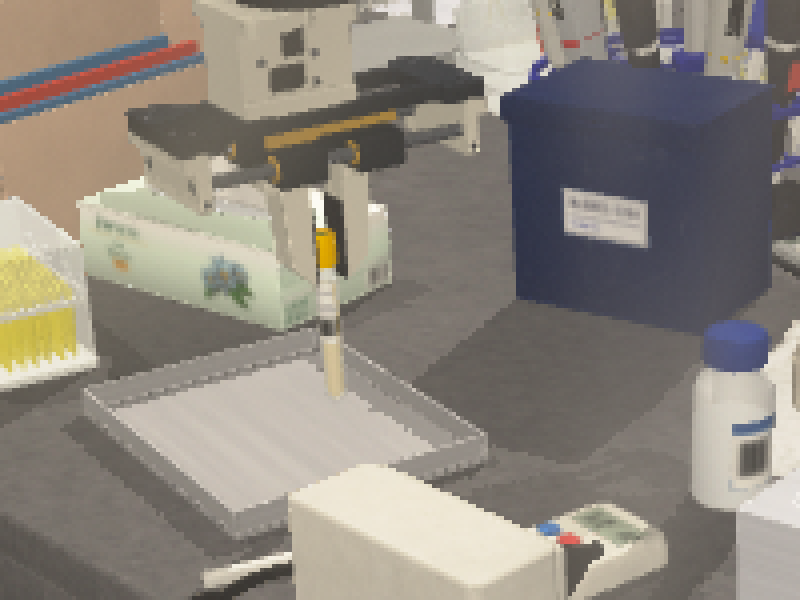

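The tube is still upright over the tray near the end wall, foot at crop (337,393). I'll lower the foot inside the wall, then draw the cap outward along an arc while the wall top turns the tube in the grip.

jog_arm(rows=[10,0,0,10,0,10,0,0,10,0,10,0,0,10,0,10,0,0,10,0,10,0,0,8,0,10,0,0,0,0,10,-5,0,0,0,10,-5,0,0,0,10,-5,0,0,0,10,-5,0,0,0,10,-4.4,0,0.2,0,10,-4.4,0,0.2,0,10,-4.4,0,0.2,0,10,-4.4,0,0.2,0,10,-4.4,0,0.2,0])

```text
time: 11.85
tool_pos: [0.4527, 0.1497, 0.0527]
tool_rot: [-3.142, -0.0, 1.396]
contact_force: [1.2, 0.9, -1.6]
opening: 0.0157
```

jog_arm(rows=[10,-4.2,0,1.0,0,10,-4.2,0,1.2,0,10,-4.2,0,1.4,0,10,-4.2,0,1.6,0,10,-4.2,0,1.8,0,10,-4.2,0,2.2,0,10,-4.2,0,2.4,0,10,-4.2,0,2.7,0,10,-4.2,0,3.1,0,10,-4,0,3.3,0,10,0,0,0,0,10,0,0,0,0])

```text
time: 13.05
tool_pos: [0.4454, 0.1087, 0.032]
tool_rot: [-3.141, 0.0, 1.395]
contact_force: [-0.6, 0.5, 0.6]
opening: 0.0156
```

Run:
```python
from h import *
p,d=read_camera("scene");cv2.imwrite("pics/c8.png",cv2.resize(p[130:260,130:290,::-1],None,fx=4.6,fy=4.6,interpolation=cv2.INTER_NEAREST))
print(observe()['contact_force'])
```

```text
[0.44134841 0.24549499 0.86001006]
```

View pics/c8.png

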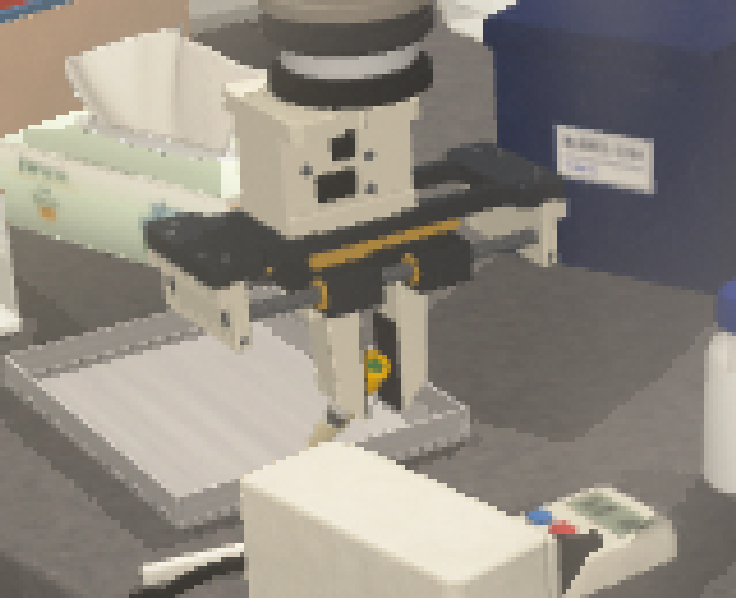

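The tube is leaning over the wall with its foot inside the tray: cap face at crop (378,367), foot at (325,432). I'll firm the grip slightly, raise it, and carry it to centre its middle over the tray.

jog_arm(rows=[10,0,0,0,0,10,0,0,0,0,10,0,0,-4,0,10,0,0,-8,0,10,0,0,-10,0,10,0,0,-10,0,10,0,0,-12,0,10,0,0,-12,0,10,0,0,-12,0,10,0,0,-12,0,10,0,0,-12,0,10,0,0,-12,0,10,0,0,-12,0,10,0,0,-6,0], grip_force=20)

```text
time: 14.5
tool_pos: [0.4461, 0.1088, 0.1559]
tool_rot: [3.139, -0.001, 1.396]
contact_force: [1.2, -0.3, 0.5]
opening: 0.0156
```

jog_arm(rows=[10,5,0,0,0,10,10,0,0,0,10,10,0,0,0,10,10,0,0,0,10,10,0,0,0,10,10,0,0,0,10,10,0,0,0,10,10,0,0,0,10,10,0,0,0,10,10,0,0,0,10,10,0,0,0,10,10,0,0,0,10,10,0,0,0,10,6,0,0,0,10,3,0,0,0,10,0,0,0,0,10,0,0,0,0,10,0,0,0,0])

```text
time: 16.3
tool_pos: [0.4689, 0.2405, 0.1542]
tool_rot: [3.142, 0.0, 1.395]
contact_force: [0.0, -0.1, 0.7]
opening: 0.0157
```

Run:
```python
from h import *
p,d=read_camera("scene");t,_=read_camera("top")
np.savez("end.npz",p=p,d=d,t=t)
a=cv2.resize(p[90:250,110:260,::-1],None,fx=3.6,fy=3.6,interpolation=cv2.INTER_NEAREST)
b=cv2.resize(p[170:280,270:330,::-1],(0,0),fx=4,fy=4)
cv2.imwrite("pics/c9.png",np.hstack([a,np.pad(b,((0,a.shape[0]-b.shape[0]),(0,0),(0,0)))]))
print(observe()['tool_pos'],observe()['time'])
```

```text
[0.46894389 0.24048392 0.15420056] 16.4
```

View pics/c9.png

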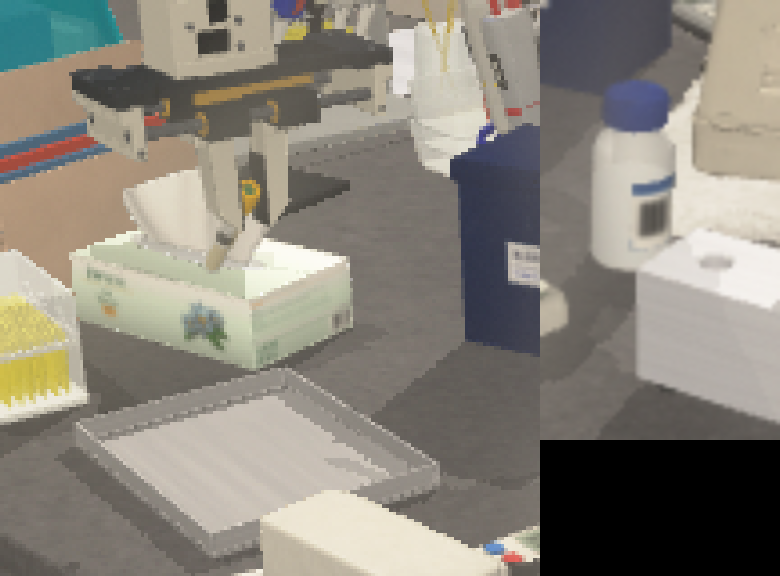

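The tube is held leaning, cap at crop (250,187) and foot at (215,263). I'll work out the angle and foot height by casting those rays onto the vertical plane in which the tube leans.

Run:
```python
from h import *
T=np.array([.4689,.2405,.1542]);y=np.radians(80);a=np.array([np.cos(y),np.sin(y),0]);n=np.array([np.sin(y),-np.cos(y),0])
def hit(u,v):
    o,d=ray("scene",110+u/3.6,90+v/3.6);return o+d*(n@(T-o))/(n@d)
c,f=hit(250,187),hit(215,263);x=c-f;L=np.linalg.norm(x);print('cap',c,'foot',f,'len',L,'lean',np.degrees(np.arccos(x[2]/L)),'mid offs',((c+f)/2-[.474,.271,0])[:2])
o=np.load("scene0.npz")['p'].astype(int);e=np.load("end.npz")['p'].astype(int)
D=abs(o-e).max(2)>40
print('changed px at vials/bottle',[D[v0:v1,u0:u1].sum() for u0,v0,u1,v1 in((326,215,395,260),(280,188,306,240),(307,208,321,238))])
```

```text
cap [0.46772386 0.23382976 0.2105427 ] foot [0.4789982  0.29776972 0.14071019] len 0.09535202366907558 lean 42.91495133956294 mid offs [-0.00063897 -0.00520026]
changed px at vials/bottle [np.int64(0), np.int64(1), np.int64(123)]
```

The lean is about 43°, the foot is at about 0.14 m and the middle is within 6 mm of the tray's centre. The vials and bottle look unchanged, so I'm handing in.

```bash
python3 -c "
from cell import *
s=observe();print(s['time'],s['opening'],abs(s['qvel']).max());print(hand_in())"
```

```text
16.4 0.015674555402480826 0.002096409097559396
the job is handed in; nothing more can be done
None
```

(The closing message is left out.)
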